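Borescope check of a stripped air cylinder

ROBOT

A 7-joint arm with a two-finger parallel gripper is mounted at the origin on the work surface. World frame = base frame: x ahead of the robot, y to its left, z up, the work surface at z = 0. Lengths are in m, angles in rad, forces in N, time in s.
With the tool pointing down it reaches from about 0.35 to 0.9 m from the base axis. Payload 8.1 kg.
Tool frame: the origin (TCP) lies midway between the tips of the shut fingers; the grasp point (between the pads) lies 19 mm behind it; z points along the fingers, y is the line along which they close (so a half turn about z gives the same grasp; the last joint's range is limited). The gripper opens to 92 mm and grips with 3 to 60 N. Pads are 19 mm wide; open, the fingers measure 130 mm over their backs; the gripper's body (75 mm by 190 mm) begins 47 mm behind the grasp point.
Start: joints at [-0.103, 0.434, 0.025, 1.573, -0.012, 1.134, -0.075], TCP at [0.625, -0, 0.227] pointing down, gripper open.
Joint ranges: [-2.62, 2.62], [-0.44, 2.09], [-1.27, 1.32], [0.08, 2.57], [-1.32, 4.46], [0.12, 2], [-2.74, 2.74]. Speed limits (rad/s): [2.22, 2.22, 3.01, 3.01, 3.14, 3.14, 3.14].

INTERFACE

Orientations are given as a rotation vector (axis times angle).
In Python, from cell import arm gives the robot as it stands.
- The arm moves only by the tool carry_out, never from a script. Its arguments are lists of equal length, an entry for each row: "claw": the finger opening in cm, from 0 to 9.18; "delta_pos": the shift along the tool's x, y, z in cm, a list of three; "angular": the turn, a rotation vector about the tool's x, y, z in rad, a list of three. In form: {"claw": [claw, ...], "delta_pos": [[dx, dy, dz], ...], "angular": [[ax, ay, az], ...]}. A call has 1 to 20 rows; each row shifts and turns the commanded pose from where the row before left it, along the tool's axes as they then stand; what a row does not reach is not made up. A row lasts 1/10 s, in which the tool goes at most 50 mm and 8.59 degrees, less where a joint would pass 70% of its speed; a pose out of reach is approached as far as the arm can. A call with a gripper value outside its range is refused whole. The fingers move at their own pace and stop on an object; "force" is the grip in N (left out, the last holds). Time passes only in rows, so rows that do not move let the fingers close. It gives the time, the measured TCP pose, the force, the opening and the grip force at its end, in the units of the state.
- arm.observe(): the state, without advancing time (a new reading comes with each control period).
- arm.get_image(name): name is "scene" or "side" or "wrist"; returns a dict with "frame" (420x560x3 uint8, red, green, blue), "mtx" (3x3 intrinsics, pixels), "T" (4x4, takes a point from camera to world coordinates). Camera axes: x right, y down, z forward; pixel columns grow to the right and rows downward; lengths in m; the calibration is good to about 2 mm. The wrist camera is an equidistant fisheye: a pixel r from the principal point sees the ray r / f radians off the axis. A picture is of the moment at which its call begins. There is no depth.
- arm.sign_off(): hands the job in; it is judged then, once.
Trained networks look in a picture, given as the dict that the camera call returned (one of the last four; its "shot" number tells which), for a name from the list of things; names that differ only in an ending like _2 or _b are one class to them, and where a whole thing is asked for, a point or a joint stands for the part that bears it (a point fixed in the world has none). Each returns a list of dicts, best first, with "conf" (0 to 1); they miss things now and then, are a little off and sometimes report something else, mostly with a low value. They report only what shows in the picture. A call takes as long as a camera call. They do not tell look-alikes from the thing itself.
- arm.look_for(label, picture): "centre" ([column, row] as shares, 0 to 1, of the picture: columns of its width, rows of its height, amid what is visible of it).
- arm.trace(label, picture): "region" (420x560 bool, what is visible of it) and "centre" ([column, row] as shares, 0 to 1, of the picture: columns of its width, rows of its height, amid what is visible of it).
- arm.place_of(label, picture): "centre" ([column, row] as shares, 0 to 1, of the picture: columns of its width, rows of its height: a listed point, or the origin of a listed thing).
The state is a dict: "clock": time; "joints": joint angles; "dq": joint speeds; "joint_efforts": joint torques, N m; "position": TCP position; "ee_rot": TCP orientation; "force": force on the tool from outside, world axes, zero at the start; "ft_torque": the same for the moment, N m; "width": opening from 0.0 (shut) to 1.0 (fully open); "gripper_force": force on a finger pad.
Only numpy, scipy, OpenCV 4.12 (cv2) and the standard library are available. Lean on these libraries where they do the work, as an engineer would, in place of code of your own. Each camera call takes 0.05 s, during which the arm holds its last target. There are 200 camera calls.

TASK

The air cylinder from the date marker stands stripped in the vice and its bore has to be looked over. Pull the dust plug out of the bore and hang it by its loop on the hook of the tool hanger, then take the borescope from its stand and lower its tube upright down the middle of the bore, never touching the cylinder with it, until the tip is about half-way down the 100 mm barrel. Finish still holding the borescope there, centred and steady; leave the end cover and the jar lids where they are.

Things in the scene. Friction and masses are not known exactly. Their poses are not given: they have to be found in the camera images.
- vice: steel vice, 150 x 60 mm, fixed; origin at the centre of its underside, on the bore's axis; x along the vice, screw at -x. Its jaws (tops 62 mm above the bench) clamp the cylinder barrel upright: square aluminium profile 36 x 36 mm, 100 mm tall, from 28 to 128 mm above the bench, with a plain round bore 20 mm in diameter right through
- bore_mouth (a point): centre of the bore's upper mouth, level with the barrel's end face, 128 mm above the bench; z points up along the bore
- plug: loose black plastic dust plug, 45 g, 74 mm tall; origin under its spigot (17 mm across, 18 mm long, at first in the bore), z up. Above: round flange 32 mm wide, 6 mm thick, resting on the barrel's end; then an upright rectangular loop, 44 mm wide along y, 12 mm thick along x, bars 8 mm, opening 28 mm wide, 40 mm high, open along x. Can be pinched by the top bar, across its 12 mm
- plug_loop (a point): middle of the underside of the loop's top bar, 66 mm above the plug's origin (the bar's top is 8 mm higher); axes as the plug's
- hanger: tool hanger, fixed: steel foot 130 x 80 mm, post 16 mm square, 189 mm tall, and one hook: a round steel rod 7 mm thick leaving the post towards -x, its axis 165 mm above the bench, level and straight to 100 mm from the post's axis, then turned up (tip's top 180 mm above the bench, 113 mm from the post's axis). Origin on the bench under the post
- hook_seat (a point): point on the upper side of the hook's straight part, 52 mm from the post's axis, 168.5 mm above the bench; x along the rod, towards the post, z up. The plug hangs well anywhere on the straight part, with the rod through its loop
- stand: instrument stand fixed to the bench: base plate 90 x 90 mm, two posts, and an aluminium top plate 44 x 84 mm, 135 mm above the bench, with a 12 mm hole (and another 12 mm hole in a lower plate at 60 to 66 mm) right above the origin; origin on the bench
- scope: loose rigid borescope, 220 g, upright in the stand, tube through the holes, body resting on the top plate; origin at the tube's lower tip, z up the tube. Steel tube 8 mm in diameter, 115 mm long; black body 28 mm in diameter from 115 to 163 mm, neck, 28 mm eyepiece to 192 mm. A 9 mm light post sticks out along +x at 129 mm, to 33 mm from the axis. Grip the body across y, at about 145 mm
- end_cover: bystander: aluminium end cover of the cylinder, 36 x 36 x 28 mm, loose; origin under its centre
- lid_large: bystander: tan jar lid, 82 mm in diameter, 16 mm high, loose; origin under its centre
- lid_small: bystander: gold jar lid, 66 mm in diameter, 16 mm high, loose; origin under its centre
There are look-alikes about, which are no part of the job. There is more than one size of the scope; the one meant has the size given above.

How it is judged:
On the way, in this order (a step that is already met when the one before it is completed fails the run):
1. the dust plug hangs by its loop on the hook, let go of (x of plug_loop in the frame of hook_seat between -0.06 and 0.046 m and y of plug_loop in the frame of hook_seat between -0.012 and 0.012 m and z of plug_loop in the frame of hook_seat between -0.006 and 0.012 m and contact force between plug and hanger above 0.1 N and contact force between plug and the fingers below 0.05 N and angle between plug's own z axis and vertical below 0.6 rad), for 0.3 s.
2. the borescope's tip is inside the mouth of the bore (horizontal distance between scope and bore_mouth below 0.006 m and z of scope in the frame of bore_mouth below -0.005 m), for 0.1 s.
At the end, for the whole second after the job is handed in: Borescope gripped, still, tip 35 to 65 mm below the bore's mouth and within 3 mm of its axis, tube within 0.06 rad of the bore's direction, not touching cylinder or vice; plug hanging at rest on the straight part of the hook by its loop, let go of (all of step 1 and z of scope in the frame of bore_mouth between -0.065 and -0.035 m and horizontal distance between scope and bore_mouth below 0.003 m and angle between the z axis of scope and the z axis of bore_mouth, either way round below 0.06 rad and contact force between scope and vice below 0.05 N and contact force between scope and the fingers above 1 N and linear speed of scope below 0.01 m/s and linear speed of plug below 0.05 m/s); the arm keeps its last pose, push and grip.
It fails at once if the borescope touches the cylinder or the vice (contact force between scope and vice above 0.2 N).
It fails at once if the end cover or a jar lid is moved by more than 20 mm (distance of any of end_cover, lid_large, lid_small from where it was at the start of the episode above 0.02 m).
It also fails if it takes over 72 s, if anything falls off the work surface, if the arm or the gripper's body presses on something with over 40 N, if the wrist force passes 120 N, or if a joint passes its speed limit or range.

## Working session

There is one attempt and no reset: what is moved stays moved. The work goes in short steps, Python scripts to look and compute and a tool call to move; the robot and the scene stay as the last step left them, time stands still between calls to the robot, and variables do not carry over. Pictures are saved under pics/ and viewed, at most 14 in all, crops included, and the job is handed in when it is done.

Besides the shell and the picture viewer there is one more tool, called after ">>>" by a JSON object that holds its "method" and its "body", one argument or row to a line. carry_out: Moves the arm, as the interface text tells. Its arguments: {"type":"object","properties":{"claw":{"type":"array","items":{"type":"number"}},"delta_pos":{"type":"array","items":{"type":"array","items":{"type":"number"}}},"angular":{"type":"array","items":{"type":"array","items":{"type":"number"}}},"force":{"type":"number"}},"required":["claw","delta_pos","angular"]}

```bash
mkdir -p pics
cat > h.py <<'E'
import numpy as np, cv2
from scipy.spatial.transform import Rotation as R
from cell import arm
def shot(n,save=None):
    p=arm.get_image(n)
    if save: cv2.imwrite('pics/'+save,p['frame'][:,:,::-1])
    return p
def px(c): return np.array([c[0]*560,c[1]*420])
def ray(p,uv):
    K=p['mtx'];d=np.array([(uv[0]-K[0,2])/K[0,0],(uv[1]-K[1,2])/K[1,1],1.])
    return p['T'][:3,3],p['T'][:3,:3]@(d/np.linalg.norm(d))
def at_z(p,uv,z):
    o,d=ray(p,uv);return o+d*(z-o[2])/d[2]
def tri(a,b):
    (o1,d1),(o2,d2)=a,b
    s=np.linalg.lstsq(np.c_[d1,-d2],o2-o1,rcond=None)[0]
    p,q=o1+s[0]*d1,o2+s[1]*d2
    return (p+q)/2,np.linalg.norm(p-q)
def proj(p,X):
    c=np.linalg.inv(p['T'])@np.r_[X,1];u=p['mtx']@c[:3];return u[:2]/u[2]
E
python3 - <<'E'
from h import *
P={n:shot(n,n+'0.png') for n in('scene','side')}
cv2.imwrite('pics/both.png',np.vstack([cv2.resize(P[n]['frame'][:,:,::-1],(400,300)) for n in P]))
for l in 'bore_mouth plug plug_loop hanger hook_seat stand scope vice end_cover lid_large lid_small'.split():
    D={}
    for n in P:
        r=arm.place_of(l,P[n]);D[n]=r
        print(l,n,[(px(q['centre']).round(),round(q['conf'],2)) for q in r])
    for a in D['scene'][:3]:
        for b in D['side'][:3]:
            X,e=tri(ray(P['scene'],px(a['centre'])),ray(P['side'],px(b['centre'])));
            if e<.02: print('   ',X.round(4),round(e,4))
print(arm.observe())
E
```

```text
bore_mouth scene [(array([295., 360.]), 0.72), (array([302., 231.]), 0.62)]
bore_mouth side [(array([262., 223.]), 0.77), (array([259., 230.]), 0.41)]
    [ 0.5313 -0.0645  0.1222] 0.0074
    [ 0.5273 -0.0597  0.1091] 0.015
plug scene [(array([301., 234.]), 0.73)]
plug side [(array([259., 230.]), 0.76)]
    [ 0.5322 -0.0589  0.1051] 0.0092
plug_loop scene [(array([304., 216.]), 0.53)]
plug_loop side [(array([262., 208.]), 0.65)]
    [ 0.5303 -0.0617  0.1784] 0.0056
hanger scene [(array([390., 329.]), 0.95), (array([261., 224.]), 0.47)]
hanger side [(array([173., 298.]), 0.57)]
    [0.5441 0.2479 0.0023] 0.002
hook_seat scene [(array([418., 271.]), 0.82)]
hook_seat side [(array([183., 262.]), 0.94)]
    [0.4805 0.2407 0.1692] 0.0074
stand scene [(array([259., 223.]), 0.83), (array([296., 358.]), 0.61)]
stand side [(array([309., 237.]), 0.89)]
    [ 0.5067 -0.2571 -0.005 ] 0.0096
scope scene [(array([189., 208.]), 0.58)]
scope side [(array([326., 192.]), 0.59), (array([259., 227.]), 0.36)]
    [ 0.6306 -0.4592  0.0224] 0.0041
vice scene [(array([299., 261.]), 0.86), (array([266., 316.]
[... 439 characters left out ...]
': 1.2, 'joints': array([-0.10259436,  0.43449637,  0.02499644,  1.57322466, -0.01160397,
        1.1340169 , -0.07507349]), 'dq': array([ 0.00048276,  0.00026166,  0.00049791,  0.00083119, -0.00030114,
       -0.00103438,  0.00021863]), 'joint_efforts': array([ 7.87493718e-04, -6.67677927e+01,  9.84367803e-01, -3.14807510e+01,
       -6.07343763e-02,  3.25854239e-02, -1.25170112e-05]), 'position': array([ 6.24993370e-01, -2.85243302e-05,  2.26734493e-01]), 'ee_rot': array([ 2.22150750e+00,  2.22136816e+00, -7.25514956e-06]), 'force': array([ 0.17249156, -0.84060712,  1.40102312]), 'ft_torque': array([-0.02386663, -0.02196997,  0.0129852 ]), 'gripper_force': 0.0, 'width': 1.0020798138437006}
```

View pics/scene0.png

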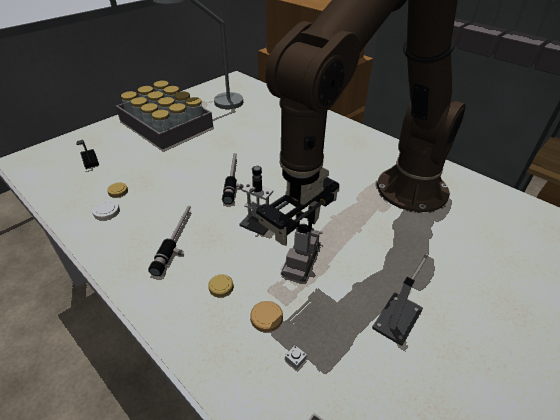

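View pics/side0.png

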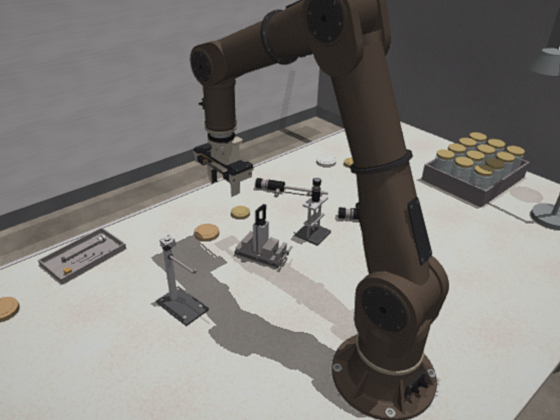

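The scene shows the plug in the vice at about (303,235), the stand with an upright scope at (257,190), the hanger at (398,310) with its hook toward (425,262), the end cover at (296,356) and the lids at (267,316) and (221,285). There are three scopes: upright in the stand (257,190), lying at (231,180), and lying at (168,245). The upright one fits the description, since it is in the stand. I'll check it in a crop.

Run:
```python
from h import *
w=shot('wrist')
s=cv2.imread('pics/scene0.png')[130:280,130:330]; d=cv2.imread('pics/side0.png')[165:275,225:372]
a=cv2.resize(s,(400,300),interpolation=cv2.INTER_CUBIC);b=cv2.resize(d,(400,300),interpolation=cv2.INTER_CUBIC)
c=cv2.resize(w['frame'][:,:,::-1],(400,300))
cv2.imwrite('pics/m1.png',np.vstack([np.hstack([a,b]),np.hstack([c,c*0])]))
print(w['T'].round(3),w['mtx'])
```

```text
[[ 1.    -0.001 -0.     0.625]
 [-0.001 -0.964 -0.267  0.072]
 [-0.     0.267 -0.964  0.385]
 [ 0.     0.     0.     1.   ]] [[325.1922621    0.         280.38454392]
 [  0.         325.1922621  211.41652321]
 [  0.           0.           1.        ]]
```

View pics/m1.png

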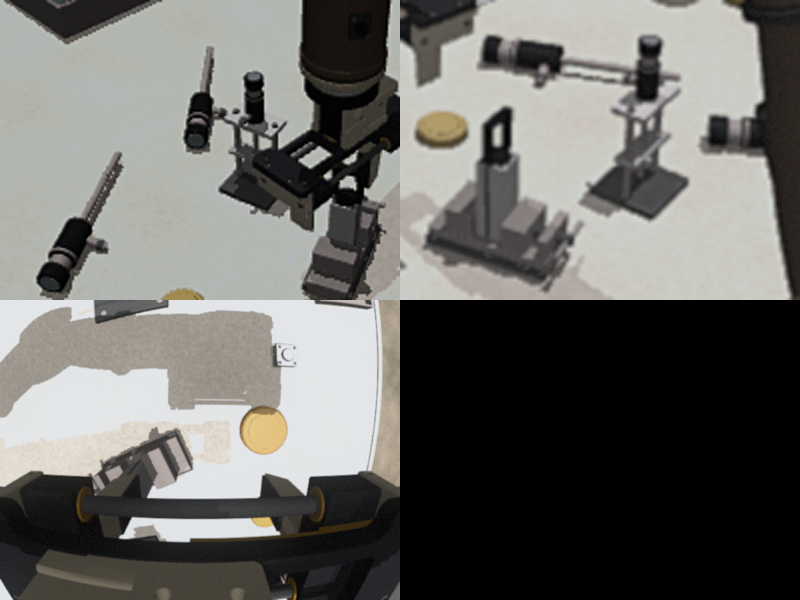

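>>> {"method": "carry_out", "body": {
  "claw": [9,9,9,9,9,9,9,9],
  "delta_pos": [
    [-2,-1.3,-1.2],
    [-3,-2,-1.8],
    [-3,-2,-1.8],
    [-3,-2,-1.8],
    [-3,-2,-1.8],
    [-2,-1.2,-1.1],
    [0,0,0],
    [0,0,0]
  ],
  "angular": [
    [0,0,0],
    [0,0,0],
    [0,0,0],
    [0,0,0],
    [0,0,0],
    [0,0,0],
    [0,0,0],
    [0,0,0]
  ]
}}

```text
clock: 2.05
position: [0.52, -0.1601, 0.322]
ee_rot: [2.222, 2.22, 0.001]
force: [0.0, 0.2, 0.1]
width: 0.983
gripper_force: 0.0
```

```bash
cat >> h.py <<'E'
def rayw(p,uv):
    K=p['mtx'];v=np.array([uv[0]-K[0,2],uv[1]-K[1,2]]);r=np.linalg.norm(v);t=r/K[0,0]
    d=np.r_[np.sin(t)*v/max(r,1e-9),np.cos(t)]
    return p['T'][:3,3],p['T'][:3,:3]@d
def projw(p,X):
    c=(np.linalg.inv(p['T'])@np.r_[X,1])[:3];t=np.arctan2(np.hypot(*c[:2]),c[2])
    return p['mtx'][:2,2]+p['mtx'][0,0]*t*c[:2]/max(np.hypot(*c[:2]),1e-9)
def anyray(n,p,uv): return (rayw if n=='wrist' else ray)(p,uv)
def multi(rays):
    A=sum(np.eye(3)-np.outer(d,d) for o,d in rays);b=sum((np.eye(3)-np.outer(d,d))@o for o,d in rays)
    X=np.linalg.solve(A,b);return X,[round(1e3*np.linalg.norm((np.eye(3)-np.outer(d,d))@(X-o)),1) for o,d in rays]
E
python3 - <<'E'
from h import *
P={n:shot(n,n+'1.png') for n in('scene','side','wrist')}
print(arm.observe()['position'],arm.observe()['clock'])
for l in 'bore_mouth plug plug_loop hanger hook_seat stand scope vice'.split():
    rr=[]
    for n in P:
        r=arm.place_of(l,P[n])
        print(l,n,[(px(q['centre']).round(1),round(q['conf'],2)) for q in r[:2]],end=' ')
        if r: rr.append(anyray(n,P[n],px(r[0]['centre'])))
    if len(rr)>1: print('\n   ',*multi(rr))
w=P['wrist']['frame'][:,:,::-1]
cv2.imwrite('pics/m2.png',np.hstack([cv2.resize(w,(800,600))]))
E
```

```text
[ 0.52032027 -0.15867669  0.32105054] 2.2
bore_mouth scene [(array([302.3, 228.7]), 0.73), (array([300.5, 261.5]), 0.47)] bore_mouth side [(array([263.1, 222.5]), 0.69)] bore_mouth wrist [(array([291.3,  99.4]), 0.58)] 
    [ 0.52914576 -0.06352869  0.12694678] [np.float64(0.8), np.float64(4.3), np.float64(3.7)]
plug scene [(array([302.9, 235.4]), 0.5)] plug side [(array([261.2, 227.2]), 0.75)] plug wrist [(array([290.2, 101.2]), 0.6)] 
    [ 0.53091522 -0.06075811  0.10726484] [np.float64(3.5), np.float64(2.9), np.float64(0.8)]
plug_loop scene [(array([304.7, 217.7]), 0.8)] plug_loop side [(array([259. , 209.9]), 0.64)] plug_loop wrist [(array([291.6,  96.1]), 0.93)] 
    [ 0.531511   -0.05799888  0.17281835] [np.float64(2.2), np.float64(2.3), np.float64(3.3)]
hanger scene [(array([390.3, 326.7]), 0.89)] hanger side [(array([173.2, 301.7]), 0.59)] hanger wrist [] 
    [ 0.53648407  0.24856969 -0.00178361] [np.float64(4.3), np.float64(4.3)]
hook_seat scene [(array([419.1, 274. ]), 0.66)] hook_seat side [(array([181.1, 260.7]), 0.81)] hook_seat wrist [(array([289.2,  94.2]), 0.31)] 
    [0.5134687  0.13276002 0.11939545] [np.float64(124.6), np.float64(82.1), np.float64(187.2)]
stand scene [(array([258.8, 221.6]), 0.76)] stand side [(array([311.7, 234.2]), 0.85)] stand wrist [(array([271.3, 238.4]), 0.92)] 
    [ 0.50493035 -0.26259305  0.00205684] [np.float64(1.7), np.float64(1.9), np.float64(1.2)]
scope scene [(array([238.8, 156.5]), 0.96), (array([189.8, 205.2]), 0.84)] scope side [(array([324.3, 191.6]), 0.87)] scope wrist [] 
    [ 0.49925127 -0.32345613  0.18280047] [np.float64(36.2), np.float64(36.2)]
vice scene [] vice side [(array([258.1, 259.5]), 0.78)] vice wrist [(array([285.4, 109.3]), 0.67)] 
    [ 0.53201946 -0.06017686 -0.01750488] [np.float64(6.8), np.float64(6.8)]
```

View pics/m2.png

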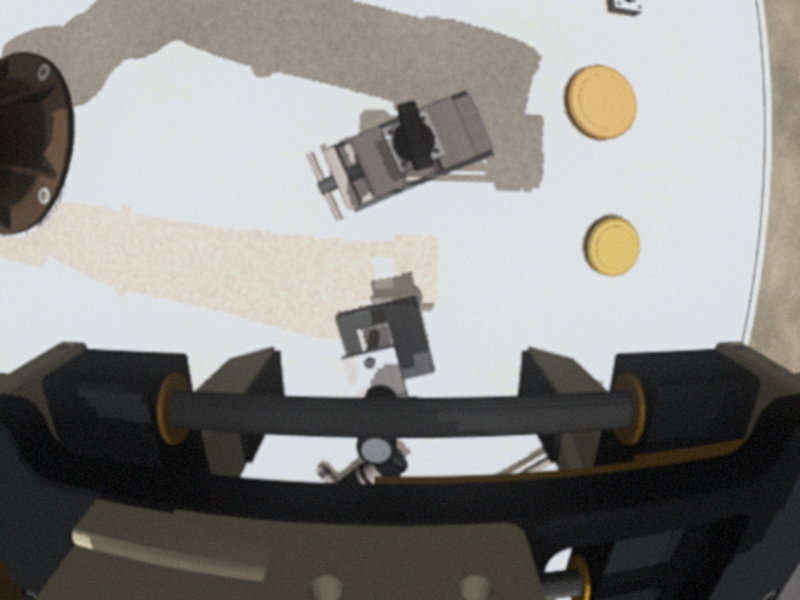

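The wrist view (800×600) shows the plug loop at (415,135), its bar tilted about 17° from the image vertical, with the vice at a similar yaw. The stand is at (385,335) and the scope eyepiece at (378,450). I'll measure the loop's yaw on rectified views.

```bash
cat >> h.py <<'E'
def ortho(n,p,cx,cy,z,half,N=400):
    # columns = +x world, rows = -y world
    g=np.linspace(-half,half,N);X,Y=np.meshgrid(cx+g,cy-g)
    c=(np.linalg.inv(p['T'])@np.stack([X.ravel(),Y.ravel(),0*X.ravel()+z,0*X.ravel()+1]))[:3]
    if n=='wrist':
        h=np.hypot(c[0],c[1]);t=np.arctan2(h,c[2]);u=p['mtx'][0,0]*t*c[:2]/h
        u=u+p['mtx'][:2,2:3]
    else: u=(p['mtx']@c)[:2]/c[2]
    u=u.reshape(2,N,N).astype(np.float32)
    return cv2.remap(p['frame'],u[0],u[1],cv2.INTER_CUBIC)
E
python3 - <<'E'
from h import *
w=shot('wrist');s=shot('scene')
a=ortho('wrist',w,.53,-.06,.184,.06);b=ortho('wrist',w,.505,-.26,0.0,.08)
c=ortho('wrist',w,.53,-.06,.128,.06);d=ortho('scene',s,.50,.245,.165,.09)
for r,n in((a,'a'),):
    m=(r.max(2)<50).astype(np.uint8)
    print(m.sum())
for im in(a,b,c,d):
    for k in range(0,400,100): im[k]=im[:,k]=(255,0,0)
cv2.imwrite('pics/m3.png',cv2.resize(np.vstack([np.hstack([a,b]),np.hstack([c,d])])[:,:,::-1],(600,600)))
E
```

```text
7145
```

View pics/m3.png

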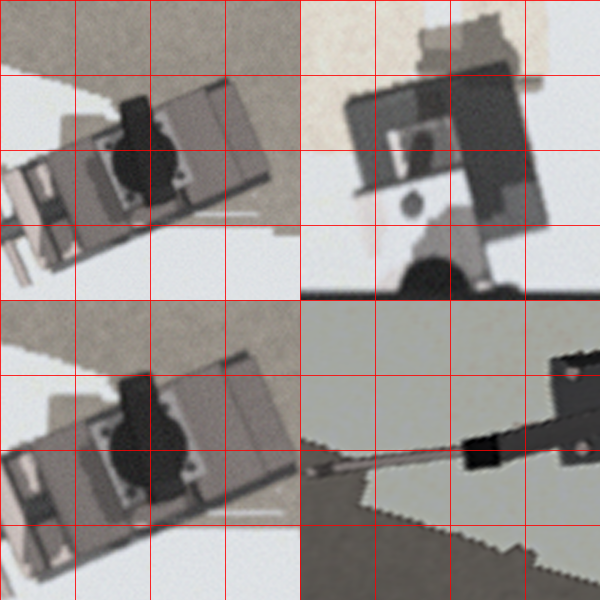

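Panel a puts the plug centre at about (0.530,-0.060) with a yaw of about 0.29. In the hanger panel the rod runs from (315,470) to (465,452), which gives a yaw of about 0.12. Next I go over the plug.

>>> {"method": "carry_out", "body": {
  "claw": [5,4,4,4,4,4,4,4,4],
  "delta_pos": [
    [1.5,0.1,1],
    [2.5,0.3,2.5],
    [2.5,0.3,2.5],
    [2.5,0.3,2.5],
    [1,0,2],
    [0,0,0],
    [0,0,0],
    [0,0,0],
    [0,0,0]
  ],
  "angular": [
    [0,0,0],
    [0,0,0],
    [0,0,0],
    [0,0,0],
    [0,0,0],
    [0,0,-0.1],
    [0,0,-0.1],
    [0,0,-0.09],
    [0,0,0]
  ]
}}

```text
clock: 4.4
position: [0.5296, -0.0588, 0.2161]
ee_rot: [-1.874, -2.521, -0.0]
force: [0.6, -0.7, -0.6]
width: 0.431
gripper_force: 0.0
```

Run:
```python
from h import *
P={n:shot(n) for n in('scene','side','wrist')}
o=arm.observe();print(o['position'],R.from_rotvec(o['ee_rot']).as_matrix().round(3).tolist(),o['clock'])
for z in(.19,.217): print([proj(P[n],[.53,-.06,z]).round() for n in('scene','side')])
a=P['scene']['frame'][170:290,230:390];b=P['side']['frame'][150:270,190:350]
f=lambda i:cv2.resize(i,(400,300),interpolation=cv2.INTER_CUBIC)
e=cv2.resize(P['wrist']['frame'],(400,300))
cv2.imwrite('pics/m4.png',np.vstack([np.hstack([f(a),f(b)]),np.hstack([e,f(P['wrist']['frame'][150:300,180:380])])])[:,:,::-1])
```

```text
[ 0.52981696 -0.05942122  0.21643533] [[-0.284, 0.959, -0.0], [0.959, 0.284, 0.0], [0.0, -0.0, -1.0]] 4.55
[array([304., 212.]), array([261., 205.])]
[array([305., 204.]), array([261., 198.])]
```

View pics/m4.png

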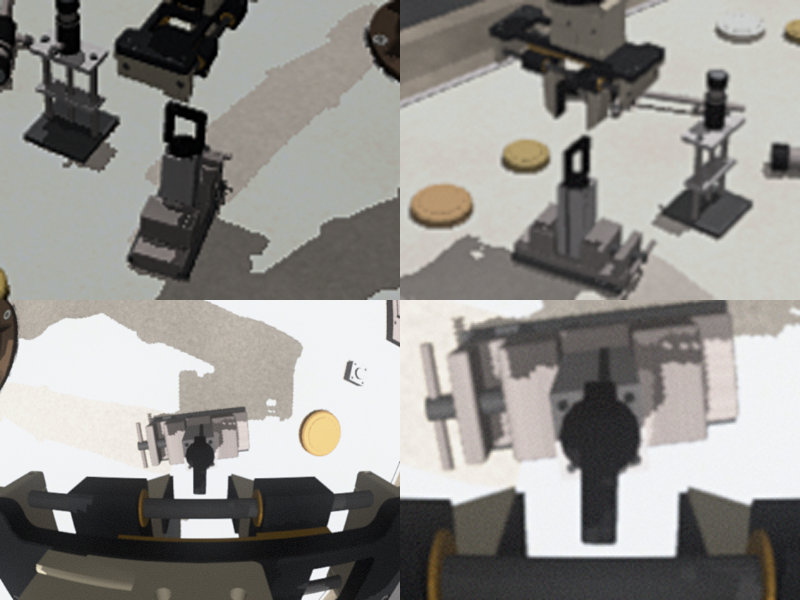

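The fingers straddle the loop's bar evenly (crop columns 510 and 695, bar at 600). Descend and pinch.

>>> {"method": "carry_out", "body": {
  "claw": [4,4,4,4,4,4,0.8,0.8,0.8,0.8,0.8,0.8],
  "delta_pos": [
    [0,0,0.7],
    [0,0,1],
    [0,0,1],
    [0,0,0.9],
    [0,0,0.4],
    [0,0,0],
    [0,0,0],
    [0,0,0],
    [0,0,0],
    [0,0,0],
    [0,0,0],
    [0,0,0]
  ],
  "angular": [
    [0,0,0],
    [0,0,0],
    [0,0,0],
    [0,0,0],
    [0,0,0],
    [0,0,0],
    [0,0,0],
    [0,0,0],
    [0,0,0],
    [0,0,0],
    [0,0,0],
    [0,0,0]
  ],
  "force": 20
}}

```text
clock: 5.75
position: [0.5301, -0.06, 0.1769]
ee_rot: [1.877, 2.519, 0.0]
force: [-0.3, -0.8, 1.2]
width: 0.127
gripper_force: 20.0
```

>>> {"method": "carry_out", "body": {
  "claw": [0.8,0.8,0.8,0.8,0.8,0.8,0.8,0.8,0.8,0.8,0.8,0.8,0.8],
  "delta_pos": [
    [0,0,-1],
    [0,0,-2],
    [0,0,-2.5],
    [0,0,-2.5],
    [0,0,-2.3],
    [0,0,0],
    [2,-0.5,0],
    [4,-1,0],
    [4.5,-1,0],
    [4.5,-1,0],
    [3,-0.8,0],
    [1.7,-0.4,0],
    [0,0,0]
  ],
  "angular": [
    [0,0,0],
    [0,0,0],
    [0,0,0],
    [0,0,0],
    [0,0,0.09],
    [0,0,0.08],
    [0,0,0],
    [0,0,0],
    [0,0,0],
    [0,0,0],
    [0,0,0],
    [0,0,0],
    [0,0,0]
  ]
}}

```text
clock: 7.05
position: [0.4587, 0.1329, 0.2805]
ee_rot: [-2.078, -2.355, -0.002]
force: [-0.2, 0.1, -1.5]
width: 0.127
gripper_force: 20.0
```

Run:
```python
from h import *
P={n:shot(n) for n in('scene','side','wrist')}
o=arm.observe();print(o['position'],R.from_rotvec(o['ee_rot']).as_matrix().round(3).tolist(),o['clock'],o['width'])
for l in 'hanger hook_seat plug_loop bore_mouth plug'.split():
    rr=[]
    for n in P:
        r=arm.place_of(l,P[n])
        print(l,n,[(px(q['centre']).round(1),round(q['conf'],2)) for q in r[:2]],end=' ')
        if r: rr.append(anyray(n,P[n],px(r[0]['centre'])))
    if len(rr)>1: print('\n   ',*multi(rr))
a=ortho('wrist',P['wrist'],.49,.24,.165,.09);b=ortho('scene',P['scene'],.49,.24,.165,.09)
for im in(a,b):
    for k in range(0,400,100): im[k]=im[:,k]=(255,0,0)
w=cv2.resize(P['wrist']['frame'],(400,300));w=np.vstack([w,np.zeros((100,400,3),np.uint8)])
c=cv2.resize(P['side']['frame'][150:350,100:300],(400,400))
cv2.imwrite('pics/m5.png',cv2.resize(np.vstack([np.hstack([a,b]),np.hstack([w,c])])[:,:,::-1],(600,600)))
```

```text
[0.46016653 0.12892488 0.2800602 ] [[-0.119, 0.993, 0.0], [0.993, 0.119, -0.0], [-0.001, 0.0, -1.0]] 7.2 0.12503846312186814
hanger scene [(array([264.5, 319.9]), 0.66), (array([390.7, 326.7]), 0.62)] hanger side [(array([174.3, 297.4]), 0.59), (array([241.1, 212.9]), 0.22)] hanger wrist [(array([348.3,  95.7]), 0.77)] 
    [ 0.63730129  0.15086578 -0.06126145] [np.float64(186.2), np.float64(58.2), np.float64(138.4)]
hook_seat scene [(array([418.2, 270.4]), 0.58), (array([385., 227.]), 0.5)] hook_seat side [(array([181.5, 260.4]), 0.58)] hook_seat wrist [(array([327.3,  82.5]), 0.94)] 
    [0.48430724 0.24130453 0.17403351] [np.float64(3.7), np.float64(1.7), np.float64(2.2)]
plug_loop scene [(array([390.7, 208.6]), 0.77)] plug_loop side [(array([221. , 215.6]), 0.66), (array([261.1, 223.2]), 0.5)] plug_loop wrist [(array([280. , 261.1]), 0.55)] 
    [0.45898848 0.1305836  0.27713267] [np.float64(3.3), np.float64(1.3), np.float64(2.3)]
bore_mouth scene [(array([304.2, 230.5]), 0.64)] bore_mouth side [(array([262.9, 222.5]), 0.69)] bore_mouth wrist [] 
    [ 0.52651433 -0.06161566  0.12491873] [np.float64(5.2), np.float64(5.2)]
plug scene [(array([384.6, 228.1]), 0.5)] plug side [(array([222.2, 235.8]), 0.57)] plug wrist [(array([280.2, 223.8]), 0.91)] 
    [0.45914604 0.12996249 0.21317931] [np.float64(1.7), np.float64(1.1), np.float64(1.1)]
```

View pics/m5.png

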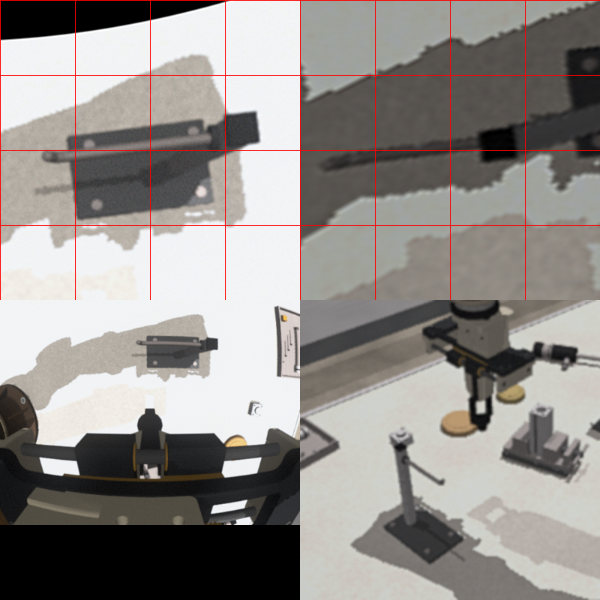

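The rod passes about (0.478,0.2405) with yaw about 0.115, and its tip is near x=0.421. Both views agree to about 3 mm, against a loop clearance of ±10 mm. I'll stage in front of the hook tip.

>>> {"method": "carry_out", "body": {
  "claw": [0.8,0.8,0.8,0.8,0.8,0.8,0.8,0.8,0.8,0.8],
  "delta_pos": [
    [1.4,-1,0],
    [3,-2,0],
    [3,-2,0],
    [2.4,-1.4,0],
    [1,-0.7,1.2],
    [0,0,2.5],
    [0,0,2.5],
    [0,0,2],
    [0,0,1],
    [0,0,0]
  ],
  "angular": [
    [0,0,0],
    [0,0,0],
    [0,0,0],
    [0,0,0],
    [0,0,0],
    [0,0,0],
    [0,0,0],
    [0,0,0],
    [0,0,0],
    [0,0,0]
  ]
}}

```text
clock: 8.95
position: [0.3758, 0.2283, 0.1868]
ee_rot: [-2.084, -2.35, 0.003]
force: [-0.6, -0.1, -0.6]
width: 0.13
gripper_force: 20.0
```

Run:
```python
from h import *
P={n:shot(n) for n in('scene','side','wrist')}
o=arm.observe();print(o['position'],o['clock'],o['width'])
for l in 'hook_seat plug_loop'.split():
    rr=[]
    for n in P:
        r=arm.place_of(l,P[n])
        print(l,n,[(px(q['centre']).round(1),round(q['conf'],2)) for q in r[:2]],end=' ')
        if r: rr.append(anyray(n,P[n],px(r[0]['centre'])))
    if len(rr)>1: print('\n   ',*multi(rr))
a=P['scene']['frame'][180:330,350:500];b=P['side']['frame'][190:290,140:240]
f=lambda i:cv2.resize(i,(400,400),interpolation=cv2.INTER_CUBIC)
cv2.imwrite('pics/m6.png',np.hstack([f(a),f(b)])[:,:,::-1])
```

```text
[0.37693048 0.22912176 0.18864951] 9.1 0.12746829745723876
hook_seat scene [(array([414.6, 272.4]), 0.8)] hook_seat side [(array([181.9, 263.3]), 0.84)] hook_seat wrist [(array([449.7, 246.1]), 0.67)] 
    [0.48695523 0.2394831  0.16457873] [np.float64(0.5), np.float64(1.7), np.float64(1.7)]
plug_loop scene [(array([434.8, 238.5]), 0.78)] plug_loop side [(array([210.8, 277.5]), 0.64)] plug_loop wrist [(array([279.6, 263. ]), 0.62)] 
    [0.37581944 0.22607414 0.18408085] [np.float64(0.6), np.float64(0.7), np.float64(0.8)]
```

View pics/m6.png

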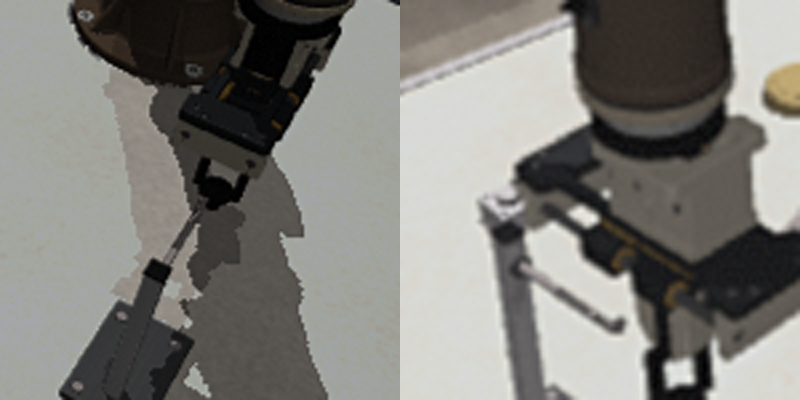

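The loop sits in line with the hook: the offset from loop to seat is (0.111,0.013), which is along the rod. Thread it on.

>>> {"method": "carry_out", "body": {
  "claw": [0.8,0.8,0.8,0.8,0.8,0.8,0.8,0.8,0.8],
  "delta_pos": [
    [0,0.6,0],
    [0,1.2,0],
    [0,1.5,0],
    [0,1.5,0],
    [0,1.5,0],
    [0,1.5,0],
    [0,1,0],
    [0,0.4,0],
    [0,0,0]
  ],
  "angular": [
    [0,0,0],
    [0,0,0],
    [0,0,0],
    [0,0,0],
    [0,0,0],
    [0,0,0],
    [0,0,0],
    [0,0,0],
    [0,0,0]
  ]
}}

```text
clock: 10.3
position: [0.4682, 0.2396, 0.1874]
ee_rot: [-2.085, -2.35, 0.001]
force: [-0.8, 0.3, -0.6]
width: 0.13
gripper_force: 20.0
```

Run:
```python
from h import *
P={n:shot(n) for n in('scene','side','wrist')}
o=arm.observe();print(o['position'],o['clock'],o['width'],o['force'])
for l in 'plug_loop plug'.split():
    rr=[]
    for n in P:
        r=arm.place_of(l,P[n])
        if r: rr.append(anyray(n,P[n],px(r[0]['centre'])))
    if len(rr)>1: print('\n   ',*multi(rr))
a=P['scene']['frame'][200:320,360:480];b=P['side']['frame'][200:320,130:250]
f=lambda i:cv2.resize(i,(400,400),interpolation=cv2.INTER_CUBIC)
cv2.imwrite('pics/m7.png',np.hstack([f(a),f(b)])[:,:,::-1])
```

```text
[0.46711052 0.23971843 0.18766792] 10.45 0.12353431698316675 [ 0.85257885 -0.06340126  0.65758175]

    [0.46616843 0.23878167 0.18844082] [np.float64(1.3), np.float64(1.2), np.float64(2.3)]

    [0.46555368 0.24021882 0.11958684] [np.float64(2.6), np.float64(2.9), np.float64(1.5)]
```

View pics/m7.png

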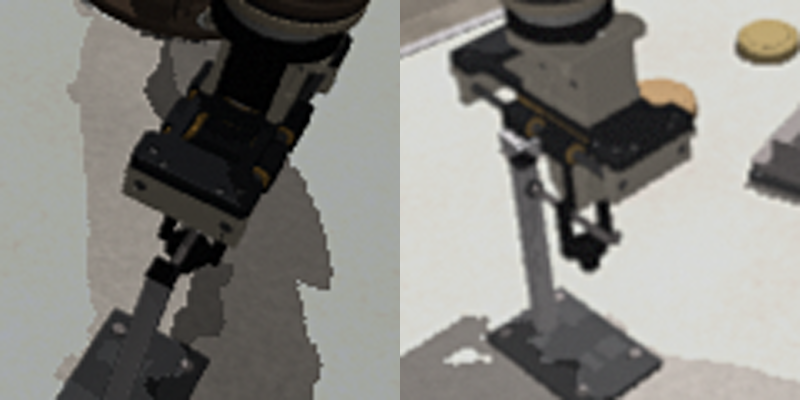

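The side view shows the rod passing through the loop. Lower, release and back off upward.

>>> {"method": "carry_out", "body": {
  "claw": [0.8,0.8,0.8,0.8,0.8,3,3,3,3,3,3],
  "delta_pos": [
    [0,0,0.5],
    [0,0,0.6],
    [0,0,0.4],
    [0,0,0.2],
    [0,0,0],
    [0,0,0],
    [0,0,0],
    [0,0,0],
    [0,0,0],
    [0,0,0],
    [0,0,0]
  ],
  "angular": [
    [0,0,0],
    [0,0,0],
    [0,0,0],
    [0,0,0],
    [0,0,0],
    [0,0,0],
    [0,0,0],
    [0,0,0],
    [0,0,0],
    [0,0,0],
    [0,0,0]
  ]
}}

```text
clock: 11.85
position: [0.4677, 0.2397, 0.1708]
ee_rot: [2.084, 2.351, 0.0]
force: [0.9, 0.0, -0.4]
width: 0.328
gripper_force: 0.0
```

>>> {"method": "carry_out", "body": {
  "claw": [3,3,3,3,3,3],
  "delta_pos": [
    [0,0,-0.5],
    [0,0,-1],
    [0,0,-2],
    [0,0,-3],
    [0,0,-4],
    [0,0,-2.5]
  ],
  "angular": [
    [0,0,0],
    [0,0,0],
    [0,0,0],
    [0,0,0],
    [0,0,0],
    [0,0,0]
  ]
}}

```text
clock: 12.45
position: [0.4682, 0.2402, 0.3045]
ee_rot: [2.084, 2.35, 0.005]
force: [0.8, 0.1, -0.9]
width: 0.323
gripper_force: 0.0
```

>>> {"method": "carry_out", "body": {
  "claw": [6,6,6,6,6,6,6,6,6,6,6],
  "delta_pos": [
    [-2,0.1,-1],
    [-4,0.3,-1],
    [-4.2,0.3,-1],
    [-4.2,0.3,0],
    [-4.2,0.3,0],
    [-4.2,0.3,0],
    [-4.2,0.3,0],
    [-4.2,0.3,0],
    [-4,0.3,0],
    [-2.5,0.1,0],
    [0,0,0]
  ],
  "angular": [
    [0,0,0],
    [0,0,0],
    [0,0,0],
    [0,0,0],
    [0,0,0],
    [0,0,0],
    [0,0,0],
    [0,0,0],
    [0,0,0],
    [0,0,0],
    [0,0,0]
  ]
}}

```text
clock: 13.55
position: [0.5384, -0.1362, 0.3314]
ee_rot: [2.091, 2.343, -0.002]
force: [0.1, -0.2, 0.6]
width: 0.655
gripper_force: 0.0
```

Run:
```python
from h import *
P={n:shot(n) for n in('scene','side','wrist')}
o=arm.observe();print(o['position'],o['clock'],o['width'],P['wrist']['T'][:3,3])
for l in 'plug_loop plug hook_seat bore_mouth stand'.split():
    rr=[]
    for n in P:
        r=arm.place_of(l,P[n])
        print(l,n,[(px(q['centre']).round(1),round(q['conf'],2)) for q in r[:2]],end=' ')
        if r: rr.append(anyray(n,P[n],px(r[0]['centre'])))
        if r and l=='bore_mouth':
            O,d=rr[-1];print('z128:',(O+d*(.128-O[2])/d[2]).round(4))
    if len(rr)>1: print('\n   ',*multi(rr))
a=ortho('wrist',P['wrist'],.53,-.06,.128,.03)
g=cv2.GaussianBlur(cv2.cvtColor(a,cv2.COLOR_RGB2GRAY),(7,7),0)
c=cv2.HoughCircles(g,cv2.HOUGH_GRADIENT,1.5,60,param1=60,param2=15,minRadius=55,maxRadius=78)
print(c)
for q in c[0][:3]: print('bore',.53+(q[0]-199.5)*.06/399,-.06-(q[1]-199.5)*.06/399,'R mm',q[2]*60/399)
f=lambda i:cv2.resize(i,(300,300),interpolation=cv2.INTER_CUBIC)
b=ortho('wrist',P['wrist'],.505,-.26,.183,.08)
for k in range(0,400,100): b[k]=b[:,k]=(255,0,0);a[k]=a[:,k]=(255,0,0)
cv2.imwrite('pics/m8.png',np.vstack([np.hstack([f(a),f(b)]),np.hstack([f(P['side']['frame'][210:310,130:230]),f(P['scene']['frame'][220:340,360:480])])])[:,:,::-1])
np.save('w.npy',P['wrist']['frame'])
```

```text
[ 0.53863471 -0.13047561  0.33125248] 13.7 0.6509324101025069 [ 0.53010865 -0.06054994  0.48999623]
plug_loop scene [(array([417.5, 268.9]), 0.71)] plug_loop side [(array([187.1, 263.9]), 0.52)] plug_loop wrist [] 
    [0.471949   0.23575387 0.16585901] [np.float64(3.9), np.float64(3.9)]
plug scene [(array([411.8, 282.4]), 0.53), (array([256.2, 217.5]), 0.21)] plug side [(array([189.4, 284.8]), 0.7)] plug wrist [(array([248.7, 249.9]), 0.62)] 
    [0.497319   0.10645182 0.16524984] [np.float64(140.1), np.float64(145.6), np.float64(280.3)]
hook_seat scene [(array([418.5, 271.2]), 0.74)] hook_seat side [(array([181.3, 264.8]), 0.8)] hook_seat wrist [] 
    [0.47875249 0.24475334 0.16628016] [np.float64(0.1), np.float64(0.1)]
bore_mouth scene [(array([301.5, 229. ]), 0.65)] z128: [ 0.5327 -0.0626  0.128 ]
bore_mouth side [(array([262.1, 221.3]), 0.73)] z128: [ 0.5323 -0.0678  0.128 ]
bore_mouth wrist [(array([282. , 124.2]), 0.9)] z128: [ 0.5321 -0.061   0.128 ]

    [ 0.53162819 -0.06326993  0.12884984] [np.float64(1.5), np.float64(3.3), np.float64(2.3)]
stand scene [] stand side [(array([311.4, 236.1]), 0.91)] stand wrist [(array([247.8, 250.2]), 0.63)] 
    [ 0.50307225 -0.26466427 -0.00569671] [np.float64(4.5), np.float64(4.5)]
[[[194.25 203.25  69.7 ]
  [285.75 290.25  62.05]
  [188.25 335.25  58.  ]
  [392.25 375.75  61.45]]]
bore 0.5292105 -0.060563907 R mm 10.481203
bore 0.5429699 -0.07364661 R mm 9.330827
bore 0.5283082 -0.080413535 R mm 8.721805
```

View pics/m8.png

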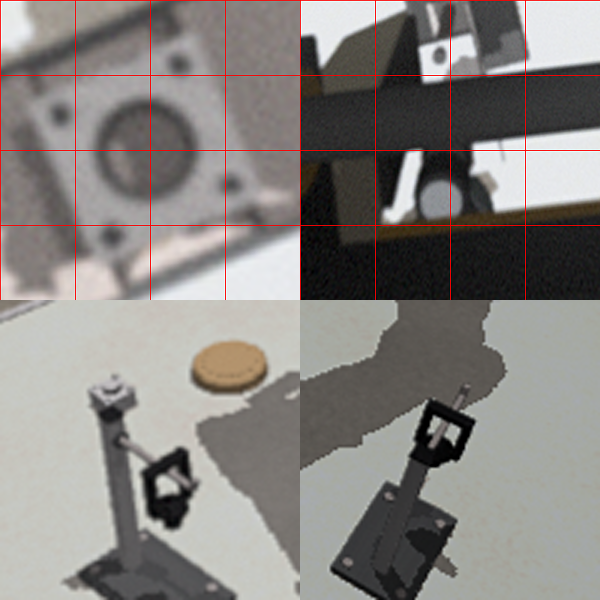

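The plug hangs on the hook by its loop (bottom panels). The wrist view puts the bore centre at (0.5293,-0.0603), R≈10 mm as it should be. Next, a view from above the scope.

>>> {"method": "carry_out", "body": {
  "claw": [6,6,6,6,6,6,6,6],
  "delta_pos": [
    [-2,-0.5,0],
    [-3.5,-0.9,0],
    [-4,-1,0],
    [-4,-1,0],
    [-3.7,-0.9,0],
    [-2.5,-0.6,0],
    [0,0,0],
    [0,0,0]
  ],
  "angular": [
    [0,0,0],
    [0,0,0],
    [0,0,0],
    [0,0,0],
    [0,0,0],
    [0,0,0],
    [0,0,0],
    [0,0,0]
  ]
}}

```text
clock: 15.25
position: [0.5134, -0.3331, 0.3304]
ee_rot: [-2.085, -2.349, -0.0]
force: [-0.0, 0.3, 0.2]
width: 0.654
gripper_force: 0.0
```

Run:
```python
from h import *
P={n:shot(n) for n in('scene','side','wrist')}
o=arm.observe();print(o['position'],o['clock'],P['wrist']['T'][:3,3],o['joints'].round(2))
for l in 'stand scope bore_mouth'.split():
    for n in P:
        r=arm.place_of(l,P[n])
        print(l,n,[(px(q['centre']).round(1),round(q['conf'],2)) for q in r[:3]])
t=arm.trace('scope',P['wrist'])
print([(px(q['centre']).round(),round(q['conf'],2),q['region'].sum()) for q in t])
a=ortho('wrist',P['wrist'],.505,-.262,.212,.05);b=ortho('wrist',P['wrist'],.505,-.262,.149,.05);c=ortho('wrist',P['wrist'],.505,-.262,.135,.08)
d=ortho('wrist',P['wrist'],.505,-.262,.0,.08)
for n,im in (('eye',a),):
    g=cv2.GaussianBlur(cv2.cvtColor(im,cv2.COLOR_RGB2GRAY),(5,5),0)
    h=cv2.HoughCircles(g,cv2.HOUGH_GRADIENT,1.5,60,param1=60,param2=15,minRadius=40,maxRadius=65)
    if h is not None:
        for q in h[0][:3]: print(n,.505+(q[0]-199.5)*.1/399,-.262-(q[1]-199.5)*.1/399,'R mm',q[2]*100/399)
for im in(a,b,c,d):
    for k in range(0,400,100): im[k]=im[:,k]=(255,0,0)
cv2.imwrite('pics/m9.png',cv2.resize(np.vstack([np.hstack([a,b]),np.hstack([c,d])])[:,:,::-1],(600,600)))
for n in P: cv2.imwrite('pics/%s9.png'%n,P[n]['frame'][:,:,::-1])
import pickle;pickle.dump({n:{k:P[n][k] for k in('frame','T','mtx')} for n in P},open('p9.pkl','wb'))
```

```text
[ 0.51414489 -0.33138595  0.33078385] 15.4 [ 0.50547172 -0.26065814  0.48939684] [ 0.39  0.35  0.14  1.45 -0.05  1.35  0.65]
stand scene [(array([259.6, 220.9]), 0.59)]
stand side [(array([311.5, 236.7]), 0.95), (array([184.9, 264.2]), 0.5)]
stand wrist [(array([277.4, 127.9]), 0.57)]
scope scene [(array([235.4, 154.1]), 0.91), (array([188.5, 206.6]), 0.82), (array([256.3, 212.9]), 0.55)]
scope side [(array([326. , 192.9]), 0.6)]
scope wrist []
bore_mouth scene [(array([303.9, 228.6]), 0.82)]
bore_mouth side [(array([261.1, 221.4]), 0.82)]
bore_mouth wrist []
[(array([279., 126.]), 0.93, np.int64(1015)), (array([251., 236.]), 0.73, np.int64(1764)), (array([446., 207.]), 0.57, np.int64(2240))]
eye 0.50330824 -0.2651955 R mm 13.408522
eye 0.5371429 -0.2708346 R mm 13.596491
eye 0.52135336 -0.27609774 R mm 12.694236
```

View pics/m9.png

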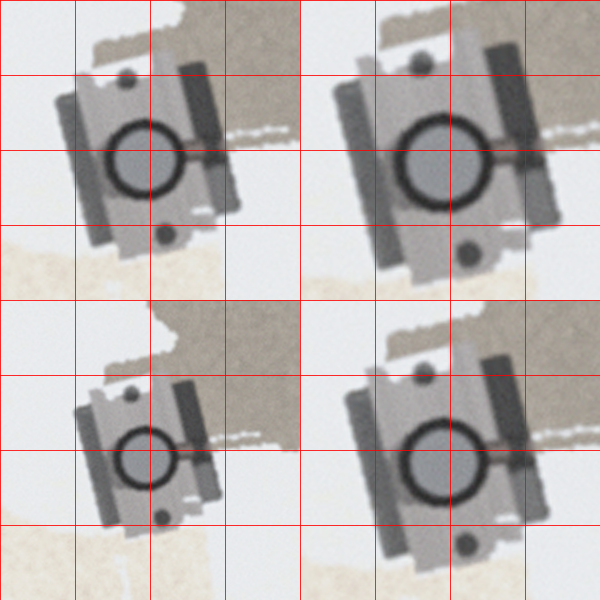

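The scope's eyepiece is at about (0.503,-0.265) with R≈13.7 mm at z=0.212. That matches the 28 mm eyepiece and 192 mm length, so this is the scope meant. Its light post points toward yaw≈0.1. I'll turn the tool 90° and look at the bore, then the scope, to cancel the camera bias.

>>> {"method": "carry_out", "body": {
  "claw": [6,6,6,6,6,6,6,6,6,6,6,6,6,6,6,6,6,6,6,6],
  "delta_pos": [
    [2.5,-0.3,0],
    [4.5,-0.4,0],
    [4.7,-0.4,0],
    [4.7,-0.4,0],
    [4.7,-0.4,0],
    [4,-0.3,0],
    [1.8,-0.1,0],
    [0,0,0],
    [0,0,0],
    [0,0,0],
    [0,0,0],
    [0,0,0],
    [0,0,0],
    [0,0,0],
    [0,0,0],
    [0,0,0],
    [0,0,0],
    [0,0,0],
    [0,0,0],
    [0,0,0]
  ],
  "angular": [
    [0,0,0],
    [0,0,0],
    [0,0,0],
    [0,0,0],
    [0,0,0],
    [0,0,0],
    [0,0,0],
    [0,0,0.1],
    [0,0,0.14],
    [0,0,0.14],
    [0,0,0.14],
    [0,0,0.14],
    [0,0,0.14],
    [0,0,0.14],
    [0,0,0.14],
    [0,0,0.14],
    [0,0,0.14],
    [0,0,0.14],
    [0,0,0.14],
    [0,0,0.07]
  ]
}}

```text
clock: 17.9
position: [0.4585, -0.0687, 0.3308]
ee_rot: [-3.141, 0.039, -0.0]
force: [0.2, -0.6, 0.1]
width: 0.655
gripper_force: 0.0
```

>>> {"method": "carry_out", "body": {
  "claw": [6,6,6],
  "delta_pos": [
    [0,0,0],
    [0,0,0],
    [0,0,0]
  ],
  "angular": [
    [0,0,0],
    [0,0,0],
    [0,0,0]
  ]
}}

```text
clock: 18.2
position: [0.4585, -0.0686, 0.3308]
ee_rot: [3.141, -0.027, 0.0]
force: [-0.3, 0.5, 0.2]
width: 0.652
gripper_force: 0.0
```

```bash
cat >> h.py <<'E'
def circ(p,cx,cy,z,rmm,dark,half=.03):
    a=ortho('wrist',p,cx,cy,z,half);k=2*half*1e3/399
    g=cv2.GaussianBlur(cv2.cvtColor(a,cv2.COLOR_RGB2GRAY),(7,7),0)
    h=cv2.HoughCircles(g,cv2.HOUGH_GRADIENT,1.5,30,param1=60,param2=12,minRadius=int((rmm-2)/k),maxRadius=int((rmm+2)/k))
    if h is None: return None
    q=min(h[0],key=lambda q:np.hypot(q[0]-199.5,q[1]-199.5))
    return np.r_[cx+(q[0]-199.5)*k/1e3,cy-(q[1]-199.5)*k/1e3,q[2]*k].round(4)
E
python3 - <<'E'
from h import *
for i in range(3):
    w=shot('wrist','wb%d.png'%i)
    o=arm.observe();print(o['position'],o['clock'],w['T'][:3,3].round(4),circ(w,.5293,-.0603,.128,10,1),end=' ')
    r=arm.place_of('bore_mouth',w)
    if r: O,d=rayw(w,px(r[0]['centre']));print((O+d*(.128-O[2])/d[2]).round(4),r[0]['conf'])
print(R.from_rotvec(o['ee_rot']).as_matrix().round(3).tolist())
E
```

```text
[ 0.4585201  -0.06865459  0.33075915] 18.25 [ 0.5304 -0.0701  0.4894] [ 0.5292 -0.06   10.1128] [ 0.5303 -0.0611  0.128 ] 0.89
[ 0.45849133 -0.06864575  0.33073294] 18.35 [ 0.5304 -0.0702  0.4894] [ 0.5287 -0.0606 10.203 ] [ 0.5303 -0.0605  0.128 ] 0.86
[ 0.45850523 -0.0686376   0.33071437] 18.45 [ 0.5304 -0.0702  0.4894] [ 0.5292 -0.0604  9.8647] [ 0.5317 -0.0564  0.128 ] 0.93
[[1.0, -0.019, -0.0], [-0.019, -1.0, 0.0], [-0.0, -0.0, -1.0]]
```

The bore is confirmed at (0.529,-0.0603) from both yaws, so the camera bias is negligible. Now the scope from this yaw.

>>> {"method": "carry_out", "body": {
  "claw": [6,6,6,6,6,6,6,6,6],
  "delta_pos": [
    [-0.3,2,0],
    [-0.5,4,0],
    [-0.5,4.5,0],
    [-0.5,4.5,0],
    [-0.4,3,0],
    [-0.2,1.5,0],
    [0,0,0],
    [0,0,0],
    [0,0,0]
  ],
  "angular": [
    [0,0,0],
    [0,0,0],
    [0,0,0],
    [0,0,0],
    [0,0,0],
    [0,0,0],
    [0,0,0],
    [0,0,0],
    [0,0,0]
  ]
}}

```text
clock: 19.4
position: [0.4313, -0.2617, 0.3307]
ee_rot: [-3.141, 0.027, -0.0]
force: [-0.2, -0.1, -0.0]
width: 0.657
gripper_force: 0.0
```

Run:
```python
from h import *
for i in range(3):
    w=shot('wrist','ws%d.png'%i)
    o=arm.observe();print(o['position'],o['clock'],w['T'][:3,3].round(4),circ(w,.503,-.265,.212,14,1))
import pickle
p=pickle.load(open('p9.pkl','rb'))['wrist'];print('old',circ(p,.503,-.265,.212,14,1))
```

```text
[ 0.43123135 -0.26174963  0.33072589] 19.45 [ 0.5031 -0.2633  0.4893] [ 0.5033 -0.2653 13.4361]
[ 0.43122004 -0.26189734  0.33079211] 19.5 [ 0.5031 -0.2633  0.4894] [ 0.5029 -0.2653 13.7068]
[ 0.431129   -0.26209973  0.33079411] 19.55 [ 0.5031 -0.2634  0.4894] [ 0.5033 -0.2656 13.7293]
old [ 0.5033 -0.2653 13.6842]
```

>>> {"method": "carry_out", "body": {
  "claw": [6,6,6,6,6,6,6,6,6,6,6,6,6],
  "delta_pos": [
    [1.5,0,0],
    [2.5,0.1,0],
    [2.2,0,0],
    [1,0,0],
    [0,0,2],
    [0,0,3.5],
    [0,0,3.5],
    [0,0,3],
    [0,0,3],
    [0,0,2],
    [0,0,1],
    [0,0,0],
    [0,0,0]
  ],
  "angular": [
    [0,0,0],
    [0,0,0],
    [0,0,0],
    [0,0,0],
    [0,0,0],
    [0,0,0],
    [0,0,0],
    [0,0,0],
    [0,0,0],
    [0,0,0],
    [0,0,0],
    [0,0,0],
    [0,0,0]
  ]
}}

```text
clock: 20.85
position: [0.5033, -0.2658, 0.1516]
ee_rot: [3.141, -0.03, 0.002]
force: [-0.1, 0.1, 0.2]
width: 0.658
gripper_force: 0.0
```

>>> {"method": "carry_out", "body": {
  "claw": [2,2,2,2,2,2,2,2,2,2],
  "delta_pos": [
    [0,0,0],
    [0,0,0],
    [0,0,0],
    [0,0,0],
    [0,0,0],
    [0,0,0],
    [0,0,0],
    [0,0,0],
    [0,0,0],
    [0,0,0]
  ],
  "angular": [
    [0,0,0],
    [0,0,0],
    [0,0,0],
    [0,0,0],
    [0,0,0],
    [0,0,0],
    [0,0,0],
    [0,0,0],
    [0,0,0],
    [0,0,0]
  ],
  "force": 30
}}

```text
clock: 21.85
position: [0.5029, -0.2655, 0.1509]
ee_rot: [3.141, -0.03, 0.001]
force: [-1.1, 2.0, 5.2]
width: 0.302
gripper_force: 30.0
```

Run:
```python
from h import *
o=arm.observe();print(o['position'],o['clock'],o['width']*.0918,o['gripper_force'],o['force'],o['ee_rot'])
```

```text
[ 0.50285548 -0.2654889   0.15094539] 21.85 0.027691317603917878 29.999614097177982 [-1.08710899  2.04428052  5.15319776] [ 3.14144210e+00 -3.01609902e-02  5.21263482e-04]
```

>>> {"method": "carry_out", "body": {
  "claw": [2,2,2,2,2,2,2,2,2],
  "delta_pos": [
    [0,0,-0.5],
    [0,0,-1.5],
    [0,0,-2],
    [0,0,-2.5],
    [0,0,-2.5],
    [0,0,-2.5],
    [0,0,-2],
    [0,0,-0.5],
    [0,0,0]
  ],
  "angular": [
    [0,0,0],
    [0,0,0],
    [0,0,0],
    [0,0,0],
    [0,0,0],
    [0,0,0],
    [0,0,0],
    [0,0,0],
    [0,0,0]
  ]
}}

```text
clock: 22.75
position: [0.5028, -0.2656, 0.2908]
ee_rot: [3.141, -0.031, 0.001]
force: [-0.6, -1.1, -3.0]
width: 0.297
gripper_force: 30.0
```

>>> {"method": "carry_out", "body": {
  "claw": [2,2,2,2,2,2,2,2,2,2,2,2,2,2],
  "delta_pos": [
    [0.1,-1,0],
    [0.3,-2,0],
    [0.3,-3,0],
    [0.3,-3,0],
    [0.3,-3,0],
    [0.3,-3,0],
    [0.3,-2.6,0],
    [0.2,-2,0],
    [0.1,-1,0],
    [0,0,0],
    [0,0,0],
    [0,0,0],
    [0,0,0],
    [0,0,0]
  ],
  "angular": [
    [0,0,0],
    [0,0,0],
    [0,0,0],
    [0,0,0],
    [0,0,0],
    [0,0,0],
    [0,0,0],
    [0,0,0],
    [0,0,0],
    [0,0,0],
    [0,0,0],
    [0,0,0],
    [0,0,0],
    [0,0,0]
  ]
}}

```text
clock: 24.15
position: [0.5286, -0.0608, 0.2907]
ee_rot: [3.141, -0.032, 0.0]
force: [-0.3, 0.0, -1.9]
width: 0.298
gripper_force: 30.0
```

Run:
```python
from h import *
P={n:shot(n) for n in('scene','side')}
o=arm.observe();print(o['position'],o['clock'],o['width']*.0918,o['gripper_force'],o['force'],o['ee_rot'])
ims=[]
for n in P:
    for l in('scope','bore_mouth'):
        print(n,l,[(px(q['centre']).round(1),round(q['conf'],2)) for q in arm.place_of(l,P[n])[:3]])
    u=proj(P[n],[.529,-.0603,.15]);x,y=u.astype(int);m=40
    print(n,u,'bore',proj(P[n],[.529,-.0603,.128]))
    c=P[n]['frame'][y-m:y+m,x-m:x+m];ims.append(cv2.resize(c,(400,400),interpolation=cv2.INTER_CUBIC))
    print('origin',x-m,y-m)
cv2.imwrite('pics/m10.png',np.hstack(ims)[:,:,::-1])
```

```text
[ 0.52868474 -0.06040419  0.29079532] 24.25 0.027428831376291162 29.99609626829624 [ 1.20697528 -0.20761785 -1.64752775] [ 3.14140673e+00 -3.13960038e-02  2.68411233e-04]
scene scope [(array([189.7, 206.6]), 0.89), (array([235.1, 156.2]), 0.66), (array([298.7, 221.1]), 0.55)]
scene bore_mouth [(array([305.1, 229.5]), 0.77)]
scene [303.47588075 222.7823388 ] bore [303.06319067 228.71207859]
origin 263 182
side scope [(array([328.2, 191.3]), 0.88), (array([259.7, 213.6]), 0.77)]
side bore_mouth [(array([259. , 222.2]), 0.89)]
side [260.8654432  216.71471641] bore [260.86863818 222.73578834]
origin 220 176
```

View pics/m10.png

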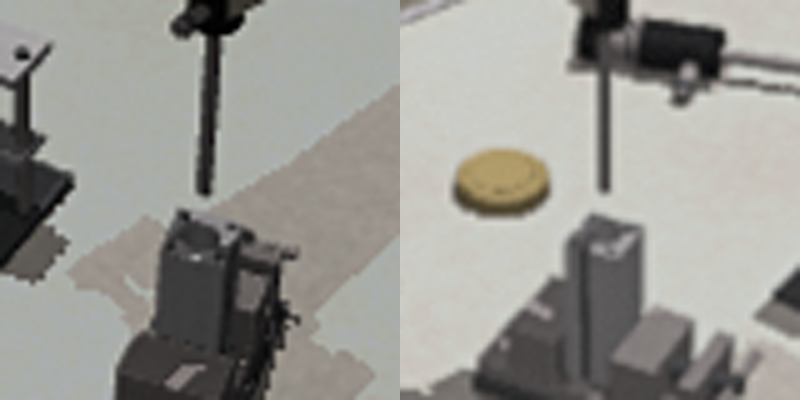

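Tube and barrel line up in both views. In the scene the tip is at column 304 against an expected 303.7, and in the side view it is at 260.6 against 260.9, so the offset is under 1 mm and the tube is upright. Lower it.

>>> {"method": "carry_out", "body": {
  "claw": [2,2,2,2,2,2,2,2,2,2,2,2,2,2,2],
  "delta_pos": [
    [0,0,0.4],
    [0,0,0.7],
    [0,0,0.8],
    [0,0,0.8],
    [0,0,0.8],
    [0,0,0.8],
    [0,0,0.8],
    [0,0,0.8],
    [0,0,0.8],
    [0,0,0.7],
    [0,0,0.5],
    [0,0,0.3],
    [0,0,0],
    [0,0,0],
    [0,0,0]
  ],
  "angular": [
    [0,0,0],
    [0,0,0],
    [0,0,0],
    [0,0,0],
    [0,0,0],
    [0,0,0],
    [0,0,0],
    [0,0,0],
    [0,0,0],
    [0,0,0],
    [0,0,0],
    [0,0,0],
    [0,0,0],
    [0,0,0],
    [0,0,0]
  ]
}}

```text
clock: 25.95
position: [0.529, -0.06, 0.2091]
ee_rot: [3.141, -0.03, 0.001]
force: [-0.0, -0.1, -2.5]
width: 0.295
gripper_force: 30.0
```

Run:
```python
from h import *
P={n:shot(n) for n in('scene','side')}
o=arm.observe();print(o['position'],o['clock'],o['width']*.0918,o['gripper_force'],o['force'],o['ee_rot'])
# tube axis column per view just above the mouth (z .135-.185) vs expected bore axis
for n in P:
    g=cv2.cvtColor(P[n]['frame'],cv2.COLOR_RGB2GRAY).astype(float)
    for z in(.145,.16,.175):
        u=proj(P[n],[.529,-.0603,z]);y=int(round(u[1]));x0=int(u[0])-9;row=g[y,x0:x0+19]
        wt=np.clip(np.median(row)-15-row,0,None);print(n,z,u.round(1),round(float((wt*np.arange(x0,x0+19)).sum()/max(wt.sum(),1)),2),row.astype(int).tolist())
for l in('plug_loop','plug'):
    rr=[ray(P[n],px(q[0]['centre'])) for n in P if (q:=arm.place_of(l,P[n]))]
    if len(rr)>1: print(l,*multi(rr))
```

```text
[ 0.52888699 -0.05999319  0.20902507] 26.05 0.027422893395452556 29.996165446937084 [ 0.39216269 -0.30309588 -1.8158622 ] [-3.14144584e+00  3.02742155e-02 -9.04909213e-04]
scene 0.145 [303.4 224.1] 301.46 [173, 173, 177, 182, 106, 51, 50, 80, 40, 39, 33, 170, 183, 157, 150, 149, 151, 150, 147]
scene 0.16 [303.7 220. ] 303.32 [175, 174, 171, 174, 173, 174, 175, 182, 83, 38, 33, 127, 174, 175, 174, 175, 174, 174, 176]
scene 0.175 [304.  215.8] 303.73 [174, 175, 177, 173, 170, 177, 177, 183, 109, 45, 37, 52, 172, 178, 175, 174, 173, 173, 174]
side 0.145 [260.9 218.1] 260.18 [208, 207, 207, 207, 210, 210, 198, 188, 139, 80, 94, 186, 211, 209, 208, 207, 207, 207, 207]
side 0.16 [260.9 213.9] 260.3 [208, 209, 205, 203, 203, 203, 207, 211, 153, 80, 92, 184, 210, 208, 208, 207, 207, 208, 206]
side 0.175 [260.9 209.7] 260.29 [207, 208, 205, 205, 206, 206, 206, 209, 154, 81, 94, 184, 209, 206, 205, 206, 208, 207, 206]
plug_loop [0.43789564 0.26389924 0.12234551] [np.float64(38.4), np.float64(38.4)]
plug [0.46403254 0.23794091 0.10334774] [np.float64(1.0), np.float64(1.0)]
```

The tip is about 50 mm down and centred to within 1 mm in both views. There is no side force, and the plug is still hanging. Handing in.

```bash
python3 -c "
from h import *
print(arm.sign_off())"
```

```text
the job is handed in; nothing more can be done
None
```

I handed the job in: the dust plug hangs by its loop on the hook, and the borescope is held upright about 50 mm down the bore, centred to within about 1 mm, with no sign of contact in the force readings; the sign-off returned no verdict.

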